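Reset the vent door stay of a proofing cabinet

ROBOT

A 6-joint arm with a two-finger parallel gripper is mounted at the origin on the work surface. World frame = base frame: x ahead of the robot, y to its left, z up, the work surface at z = 0. Lengths are in m, angles in rad, forces in N, time in s.
With the tool pointing down it reaches from about 0.375 to 0.9 m from the base axis. Payload 3.1 kg.
Tool frame: the origin (TCP) lies at the centre of the arm's flange, where the gripper is bolted on; the fingertips stand 182 mm ahead of it and the grasp point (between the pads) lies 164 mm ahead of it; z points along the fingers, y is the line along which they close (so a half turn about z gives the same grasp; the last joint's range is limited). The gripper opens to 87 mm and grips with 3 to 60 N. Pads are 19 mm wide; open, the fingers measure 117 mm over their backs; the gripper's body (75 mm by 190 mm) begins 51 mm behind the grasp point.
Start: joints at [1.052, 0.527, 1.433, -0, 1.181, -0.178], TCP at [0.209, 0.589, 0.405] pointing down, gripper open.
Joint ranges: [-3.08, 3.08], [-0.75, 2.2], [0.22, 2.44], [-1.43, 4.57], [0, 2.65], [-2.85, 2.85]. Speed limits (rad/s): [2.79, 2.79, 3.14, 3.14, 3.14, 3.14].

INTERFACE

Orientations are given as a unit quaternion [x, y, z, w].
In Python, from rig import * gives the robot as it stands.
- The arm moves only by the tool move_arm, never from a script. Its argument "commands" is a list that holds one entry, the list of rows, each a list of 6 numbers: the shift along the tool's x, y, z in units of 40 mm (1.0 is 40 mm), then the turn, a rotation vector about the tool's x, y, z in rad. A call has 1 to 12 rows; each row is the pose to reach, as a shift and turn from the pose commanded when the call began, along the tool's axes at that moment; what a row does not reach only later rows make up. A row lasts 1/8 s, in which the tool goes at most 62.5 mm and 10.7 degrees, less where a joint would pass 70% of its speed; a pose out of reach is approached as far as the arm can. A call with a gripper value outside its range is refused whole. "claw" is the closure, from -1 (fully open) to 1 (shut), so that 0 is half open, set as the call begins (left out, the last holds). The fingers move at their own pace and stop on an object; "squeeze" is the grip in N (left out, the last holds). Time passes only in rows, so rows that repeat a pose let the fingers close. It gives the time, the measured TCP pose, the force, the opening and the grip force at its end, in the units of the state.
- get_obs(): the state, without advancing time (a new reading comes with each control period).
- camera(name): name is "scene" or "side" or "wrist"; returns a dict with "pixels" (384x512x3 uint8, blue, green, red), "range_z" (384x512 float32, m along the optical axis (not along the pixel's ray), 0 where there is no reading), "camera_matrix" (3x3 intrinsics, pixels), "D" ([k1, k2, p1, p2, k3] as OpenCV has them; the pictures are not rectified), "extrinsics" (4x4, takes a point from world to camera coordinates). Camera axes: x right, y up, looking along -z (the intrinsics and any distortion apply to the point x, -y, -z); pixel columns grow to the right and rows downward; lengths in m; the calibration is good to about 2 mm. A picture is of the moment at which its call begins.
- hand_in(): hands the job in; it is judged then, once.
The state is a dict: "time": time; "q": joint angles; "joint_velocities": joint speeds; "joint_torque": joint torques, N m; "position": TCP position; "tool_rot": TCP orientation; "ft_force": force on the tool from outside, world axes, zero at the start; "moment": the same for the moment, N m; "grip_width": finger opening in m; "grip_force": force on a finger pad.
Only numpy, scipy, OpenCV 4.12 (cv2) and the standard library are available. Lean on these libraries where they do the work, as an engineer would, in place of code of your own. Each camera call takes 0.05 s, during which the arm holds its last target. There are 200 camera calls.

TASK

The louvred vent door of the small steel proofing cabinet is held at the wrong opening: take the stay by its red knob, lift it clear of the brass pin on the roof, move the door with it until its free edge stands over the green dot, and drop the round hole that belongs to that opening over the pin until the stay lies fully down, then let go. The pin can be bolted anywhere along its adjusting slot, so feel for it with the stay and never force the stay down or sideways on the pin (well under 30 N). Leave the shaker, the timer and the steel mug where they stand.

Things in the scene. Friction and masses are not known exactly. Their poses are not given: they have to be found in the camera images.
- cabinet: steel cabinet 220 (x) x 300 (y) x 140 mm high, fixed; origin: centre of its underside, z up. The door closes its +x side (which faces to the robot's right); the roof is 140 mm above the origin. The door's upright hinge stands at x +118, y +130 mm in this frame. Stay, pin and door move with it
- pin_plate: brass plate 54 x 30 x 2 mm fixed on the roof, its adjusting slot along cabinet x; origin: centre of its underside, at x +6.7, y -24.1, z +140 mm in the cabinet frame. It carries the upright brass pin, 8 mm thick, on a collar 18 mm wide. The pin is bolted fast within 8 mm of the plate's centre towards +x or -x (on the centre line in y); where exactly is not measured
- pin_nominal (a point): point 6 mm above the roof over the middle of the pin plate, at the level of the collar's top, where the stay's underside rests when fully down. The pin's flat top (edge barely chamfered, 0.5 mm) is 12 mm above this point; the pin may stand up to 8 mm from it along cabinet x. Axes as the cabinet's
- stay: flat steel bar 22 x 5 x 290 mm, about 0.14 kg. Origin: its pivot on the door's top edge, at mid thickness, 8.5 mm above the roof, 170 mm from the hinge line. It runs from the pivot along its own -x, swivels freely about the vertical and tips up freely about its y axis (to 0.7 rad); it falls by its weight, no lower than about level. At the start it lies level, along cabinet x, its slot over the pin
- hole_a (a point): centre, at the underside of the stay, of the round hole (10 mm) 156 mm from the pivot: over the pin it holds the door about 0.26 rad open
- slot (a point): centre, at the underside, of the long slot (28 x 10 mm, along the stay) 183 mm from the pivot; it is over the pin at the start (door 0.435 rad open); no dot belongs to it
- hole_b (a point): centre, at the underside, of the round hole (10 mm) 210 mm from the pivot: over the pin it holds the door about 0.62 rad open
- hole_c (a point): centre, at the underside, of the round hole (10 mm) 237 mm from the pivot: over the pin it holds the door about 0.81 rad open
- knob (a point): middle of the upright red cylindrical knob on the stay, 20 mm thick, 34 mm tall; 272 mm from the pivot along the stay and 23.5 mm above the bar's mid thickness. Free space 40 mm and more on both sides of it. It is rigid with the stay
- door (a joint): opening angle of the vent door about its upright hinge: 0 shut, growing as it swings out towards cabinet +x. Light friction keeps it where it is left (about 1 N at the stay's pivot)
- door_edge (a point): bottom of the free edge of the door, 270 mm from the hinge line: at cabinet x = 118 + 270 sin(angle), y = 130 - 270 cos(angle) mm
- mark_green: flat green dot, 44 mm wide, on the table under the sweep of the door's free edge: the wanted opening. Three dots (one green, two white) lie at the openings of hole_a, hole_b and hole_c for a pin in the middle of its slot; which of them is green changes
- mark_white_1: flat white dot, 44 mm wide, another opening
- mark_white_2: flat white dot, 44 mm wide, another opening
- shaker: glass shaker with steel cap, 40 mm wide, 70 mm high, standing on the cabinet roof near its +y side; origin: centre of its underside. Leave alone
- timer: white kitchen timer 50 x 35 x 45 mm on the cabinet roof near its -y side; origin: centre of its underside. Leave alone
- pitcher: steel mug, 84 mm wide, 100 mm high, on the table to the robot's right; origin: centre of its underside. Leave alone

How it is judged:
By the outcome, as a careful person would: the job done as asked, in the order asked, and still so for the second after the job is handed in, with the robot touching nothing.
It also fails if it takes over 51 s, if anything falls off the work surface, if the arm or the gripper's body presses on something with over 40 N, if the wrist force passes 120 N, or if a joint passes its speed limit or range.

## Working session

There is one attempt and no reset: what is moved stays moved. The work goes in short steps, Python scripts to look and compute and a tool call to move; the robot and the scene stay as the last step left them, time stands still between calls to the robot, and variables do not carry over. Pictures are saved under pics/ and viewed, at most 10 in all, crops included, and the job is handed in when it is done.

Besides the shell and the picture viewer there is one more tool, called after "Call:" by a JSON object that holds its "name" and its "arguments", one argument or row to a line. move_arm: Moves the arm, as the interface text tells. Its arguments: {"type":"object","properties":{"commands":{"type":"array","items":{"type":"array","items":{"type":"array","items":{"type":"number"}}}},"claw":{"type":"number"},"squeeze":{"type":"number"}},"required":["commands"]}

```bash
ls; mkdir -p pics
cat > h.py <<'E'
from rig import *
import numpy as np, cv2
def pix2w(c,u,v,z=None,r=None):
    K=np.array(c["camera_matrix"]);D=np.array(c["D"]);E=np.array(c["extrinsics"])
    n=cv2.undistortPoints(np.array([[[u,v]]],float),K,D)[0,0]
    d=np.array([n[0],-n[1],-1.0]); R=E[:3,:3];t=E[:3,3]
    o=-R.T@t; w=R.T@d
    if z is not None: return o+w*(z-o[2])/w[2]
    if r is None: r=float(c["range_z"][int(round(v)),int(round(u))])
    return o+w*r
def w2pix(c,p):
    K=np.array(c["camera_matrix"]);D=np.array(c["D"]);E=np.array(c["extrinsics"])
    q=E[:3,:3]@np.array(p,float)+E[:3,3]
    return cv2.projectPoints(np.array([[q[0],-q[1],-q[2]]]),np.zeros(3),np.zeros(3),K,D)[0].ravel()
E
python3 - <<'E'
from h import *
import pickle
o=get_obs();print({k:np.round(v,3).tolist() for k,v in o.items()})
for n in ("scene","side"):
    c=camera(n);pickle.dump(c,open(n+'.pkl','wb'));cv2.imwrite(f"pics/{n}0.png",cv2.resize(c["pixels"],(800,600),interpolation=cv2.INTER_CUBIC))
E
```

```text
pics
{'time': 0.0, 'q': [1.051, 0.528, 1.434, -0.0, 1.181, -0.178], 'joint_velocities': [-0.001, -0.001, 0.0, -0.001, 0.0, -0.0], 'joint_torque': [0.001, -44.005, -17.659, 0.063, 0.058, -0.0], 'position': [0.209, 0.589, 0.404], 'tool_rot': [0.17, 0.986, -0.001, -0.0], 'ft_force': [0.274, -1.139, 0.203], 'moment': [0.004, -0.012, -0.01], 'grip_force': 0.0, 'grip_width': 0.087}
```

View pics/scene0.png

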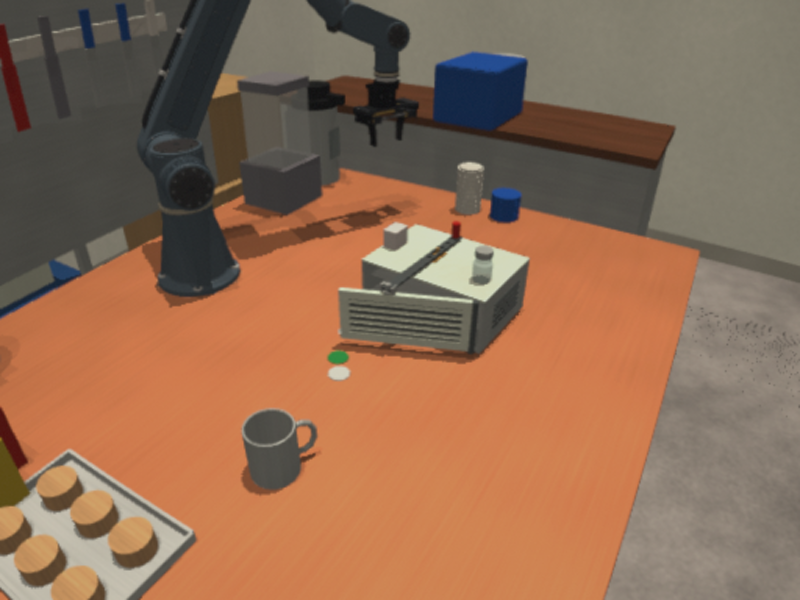

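View pics/side0.png

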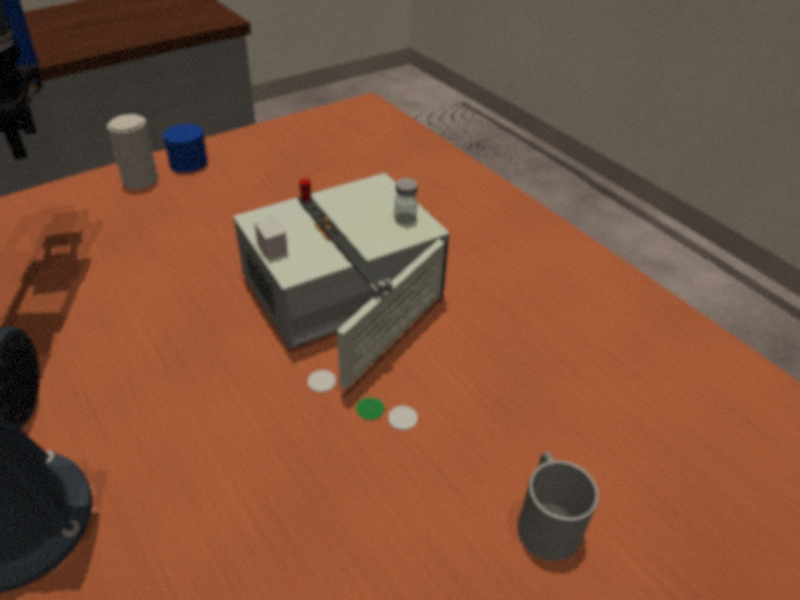

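Scene and side views: the cabinet roof has corners in the side view near (236,219), (389,176), (447,234) and (291,291). The red knob is at (305,188). The door's free bottom edge is at about (346,388), between the white dot (321,380) and the green dot (370,408), with the other white dot at (403,417). Green is therefore the middle opening, so the hole is hole_b.

Run:
```python
from h import *
import pickle
from scipy.optimize import least_squares
S=pickle.load(open('side.pkl','rb'));C=pickle.load(open('scene.pkl','rb'))
k=.64
def cor(p,y,l): pass
side=[(236,219),(389,176),(447,234),(291,291)]; 
for p in side: print('side',np.round(pix2w(S,p[0]*k,p[1]*k,z=.14),3))
for p in [(363,261),(412,226),(528,261)]: print('scene',np.round(pix2w(C,p[0]*k,p[1]*k,z=.14),3))
def blob(c,m):
    n,_,st,ce=cv2.connectedComponentsWithStats(m.astype(np.uint8)); return [(st[i,4],ce[i]) for i in range(1,n) if st[i,4]>12]
for nm,c in (('side',S),('scene',C)):
    b,g,r=[c["pixels"][...,i].astype(int) for i in range(3)]
    for a,ce in blob(c,(g>r*1.5)&(g>b*1.5)&(g>60)): print(nm,'green',a,ce,pix2w(c,*ce,z=0).round(4))
    for a,ce in blob(c,(r>110)&(g<40)&(b<50)): print(nm,'red',a,ce,pix2w(c,*ce,z=.172).round(4),pix2w(c,*ce).round(4))
for p in [(321,380),(403,417)]: print('white',pix2w(S,p[0]*k,p[1]*k,z=0).round(4))
for nm,c,x in (('side',S,(220,100,420-140,280)),('scene',C,(330,190,220,170))):
    x0,y0,w,h=[int(t*k) for t in x]
    cv2.imwrite(f'pics/{nm}_roof.png',cv2.resize(c["pixels"][y0:y0+h,x0:x0+w],None,fx=4,fy=4,interpolation=cv2.INTER_CUBIC)); print(nm,x0,y0,w,h)
```

```text
side [0.47  0.275 0.14 ]
side [0.767 0.25  0.14 ]
side [0.746 0.045 0.14 ]
side [0.462 0.057 0.14 ]
scene [0.465 0.064 0.14 ]
scene [0.471 0.274 0.14 ]
scene [0.773 0.252 0.14 ]
side green 166 [236.5        261.07228916] [ 0.5011 -0.0973  0.    ]
side red 16 [194.75  116.125] [0.6021 0.2712 0.172 ] [0.5929 0.2522 0.1848]
scene green 71 [215.97183099 228.12676056] [ 0.5005 -0.0952  0.    ]
white [ 0.4675 -0.0085 -0.    ]
white [ 0.5335 -0.1393  0.    ]
side 140 64 179 179
scene 211 121 140 108
```

```bash
cat > fit.py <<'E'
from h import *
import pickle
from scipy.optimize import least_squares
S=pickle.load(open('side.pkl','rb'));C=pickle.load(open('scene.pkl','rb'))
k=.64
def dot(a): return (.118+.27*np.sin(a),.130-.27*np.cos(a),0)
# z-plane frame pts: cab xyz
obs=[(S,(236,219),(-.11,-.15,.14)),(S,(389,176),(-.11,.15,.14)),(S,(291,291),(.11,-.15,.14)),
(C,(363,261),(.11,-.15,.14)),(C,(412,226),(-.11,-.15,.14)),(C,(528,261),(-.11,.15,.14)),
(S,(236.5/k,261.07/k),dot(.62)),(C,(215.97/k,228.13/k),dot(.62)),(S,(321,380),dot(.26)),(S,(403,417),dot(.81)),(C,(339,373),dot(.81))]
def Tc(p):
    c,s=np.cos(p[2]),np.sin(p[2]); return lambda q: np.array([p[0]+c*q[0]-s*q[1],p[1]+s*q[0]+c*q[1],q[2]])
def res(p):
    T=Tc(p); return np.concatenate([w2pix(c,T(q))-np.array(u)*k for c,u,q in obs])
r=least_squares(res,[.615,.16,-1.64],loss='soft_l1')
if __name__=='__main__':
    print(r.x, r.fun.reshape(-1,2).round(2).tolist() if 0 else res(r.x).reshape(-1,2).round(1).tolist())
    T=Tc(r.x)
    a=.435
    piv=np.array([.118+.17*np.sin(a),.13-.17*np.cos(a),.1485])
    print('pin',T((.0067,-.0241,.146)),'pivot',T(piv),'knob',T(piv+[-.272,0,.0235]))
E
python3 fit.py
```

```text
[ 0.61519069  0.16576952 -1.65613657] [[-0.3, -3.0], [-0.5, -2.4], [-4.5, -2.0], [-1.2, -1.2], [2.8, -1.1], [1.4, -1.2], [1.2, 0.7], [-0.4, 1.0], [0.7, 0.1], [0.3, 0.9], [-1.0, 0.6]]
pin [0.59060731 0.1611481  0.146     ] pivot [ 0.57494647 -0.02112011  0.1485    ] knob [0.59813085 0.24989001 0.172     ]
```

View pics/side_roof.png

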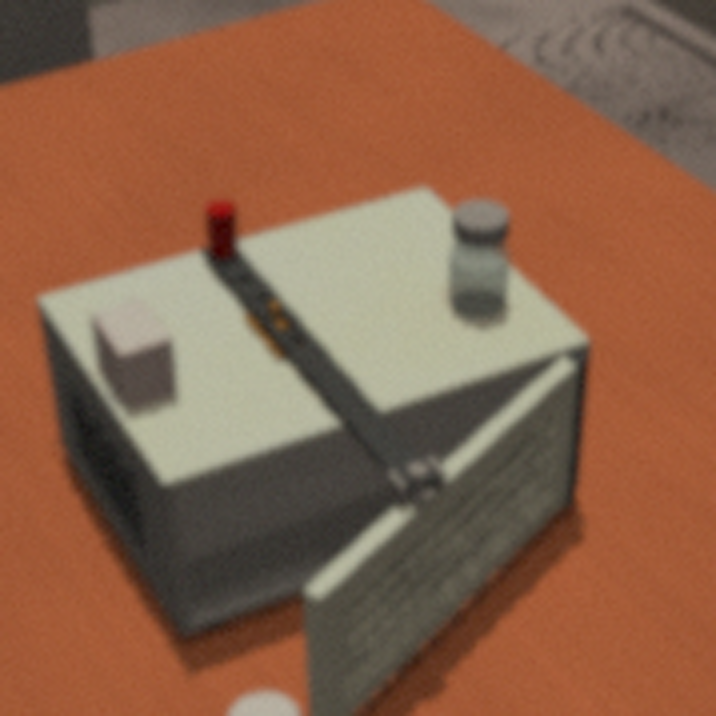

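Crop: roof corners at (40,298), (428,188), (588,345) and (165,485), the knob's middle at (221,229), its base at (222,255), and the pin peeking up at about (283,308). I'll refit with these sharper values.

```bash
python3 - <<'E'
s=open('fit.py').read()
i=s.index("obs=[");j=s.index("(C,(363")
new="""f=lambda x,y:((x/4+140)/k,(y/4+64)/k)
a0=.435
obs=[(S,f(40,298),(-.11,-.15,.14)),(S,f(428,188),(-.11,.15,.14)),(S,f(588,345),(.11,.15,.14)),(S,f(165,485),(.11,-.15,.14)),(S,f(187,635),(.11,-.15,0)),
(S,f(221,229),(.118+.17*np.sin(a0)-.272,.13-.17*np.cos(a0),.172)),
"""
open('fit.py','w').write(s[:i]+new+s[j:])
E
python3 fit.py
```

```text
[ 0.61233477  0.1678302  -1.64612766] [[-0.7, -1.0], [-0.3, -1.0], [1.1, -1.7], [-0.3, -0.9], [-0.9, 3.3], [0.4, -1.1], [-1.6, -1.4], [1.9, -1.4], [0.6, -1.9], [0.9, 0.4], [-0.3, 0.9], [0.2, 0.1], [0.1, 0.5], [-0.8, 0.4]]
pin [0.58779888 0.16296297 0.146     ] pivot [ 0.5739631  -0.01945286  0.1485    ] knob [0.59443385 0.25177573 0.172     ]
```

View pics/scene_roof.png

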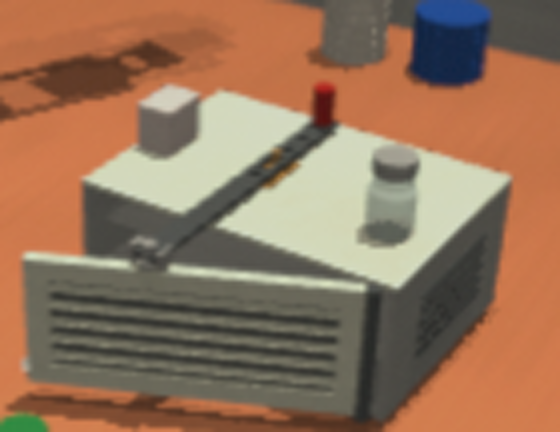

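```bash
python3 - <<'E'
s=open('fit.py').read()
i=s.index("(C,(363");j=s.index("(S,(236.5/k")
new="""*[(C,g(*u),q) for u,q in (((83,180),(.11,-.15,.14)),((220,92),(-.11,-.15,.14)),((512,178),(-.11,.15,.14)),((398,290),(.11,.15,.14)),((324,105),(.118+.17*np.sin(a0)-.272,.13-.17*np.cos(a0),.172)))],
"""
s=s[:i]+new+s[j:]
s=s.replace("a0=.435\n","a0=.435\ng=lambda x,y:((x/4+211)/k,(y/4+121)/k)\n",1)
open('fit.py','w').write(s)
open('h.py','a').write('''
from scipy.spatial.transform import Rotation as Rn
def rows(p,yaw=None,tilt=0,R=None,base=None):
    """shift(units)+rotvec from current (measured) pose to TCP pose p"""
    o=get_obs(); p0,R0=(np.array(o["position"]),Rn.from_quat(o["tool_rot"])) if base is None else base
    if R is None: R=R0
    return np.round(np.r_[R0.inv().apply(np.array(p)-p0)/.04,(R0.inv()*R).as_rotvec()],4).tolist()
def down(yaw,tilt=0):
    """tool z down, tool y horizontal at world angle yaw; tilt about tool y"""
    y=np.array([np.cos(yaw),np.sin(yaw),0]);z=np.array([0,0,-1.]);x=np.cross(y,z)
    return Rn.from_matrix(np.c_[x,y,z])*Rn.from_euler('y',tilt)
''')
E
python3 fit.py
python3 - <<'E'
from fit import *
T=Tc(r.x);kn=T((.118+.17*np.sin(a0)-.272,.13-.17*np.cos(a0),.172))
print(kn,rows(kn+[0,0,.264],R=down(r.x[2]+np.pi/2)))
E
```

```text
[ 0.61335307  0.16837785 -1.648868  ] [[-0.4, -1.3], [0.1, -1.1], [1.2, -1.8], [-0.2, -1.2], [-0.8, 2.9], [0.7, -1.4], [-0.7, -0.4], [0.0, -0.8], [-0.1, -0.3], [-0.6, -0.4], [-0.2, -0.7], [0.8, 0.1], [-0.1, 0.8], [0.2, -0.2], [-0.1, 0.3], [-0.6, 0.3]]
pin [0.58880393 0.16357787 0.146     ] pivot [ 0.57446832 -0.01879935  0.1485    ] knob [0.59568225 0.25237212 0.172     ]
[0.59568225 0.25237212 0.172     ] [-11.9286, -4.6951, -0.7982, -0.0019, 0.001, 1.3081]
```

Call:
{"name": "move_arm", "arguments": {
  "commands": [
    [[-1.0,-0.4,-0.4,0,0,0.1],[-2.2,-0.87,-0.8,0,0,0.24],[-3.4,-1.34,-0.8,0,0,0.37],[-4.6,-1.8,-0.8,0,0,0.5],[-5.8,-2.3,-0.8,0,0,0.64],[-7.0,-2.76,-0.8,0,0,0.77],[-8.2,-3.23,-0.8,0,0,0.9],[-9.4,-3.7,-0.8,0,0,1.03],[-10.6,-4.17,-0.8,0,0,1.16],[-11.4,-4.5,-0.8,0,0,1.25],[-11.93,-4.7,-0.8,0,0,1.308],[-11.93,-4.7,-0.8,0,0,1.308]]
  ],
  "claw": -1,
  "squeeze": 10
}}

```text
time: 1.6
position: [0.5965, 0.2515, 0.4362]
tool_rot: [0.735, 0.679, -0.0, -0.0]
ft_force: [-0.7, 0.9, -0.2]
grip_width: 0.0871
grip_force: 0.0
```

Run:
```python
from fit import *
o=get_obs();print(o["time"],np.round(o["position"],4),np.round(o["tool_rot"],4),np.round(o["ft_force"],2))
c=camera("wrist");pickle.dump(c,open('w1.pkl','wb'));cv2.imwrite("pics/w1.png",cv2.resize(c["pixels"],(800,600),interpolation=cv2.INTER_CUBIC))
T=Tc(r.x)
for n,q in (('knobtop',(-.0824,-.0242,.189)),('pintop',(.0067,-.0241,.158)),('A',(-.11,-.15,.14)),('B',(-.11,.15,.14))): print(n,(w2pix(c,T(q))/k).round(1))
```

```text
1.6 [0.5965 0.2515 0.4362] [ 7.346e-01  6.785e-01 -3.000e-04 -3.000e-04] [-0.68  0.87 -0.16]
knobtop [398.9 322.3]
pintop [399.1 439.7]
A [188.7 252.3]
B [689.1 251.7]
```

View pics/w1.png

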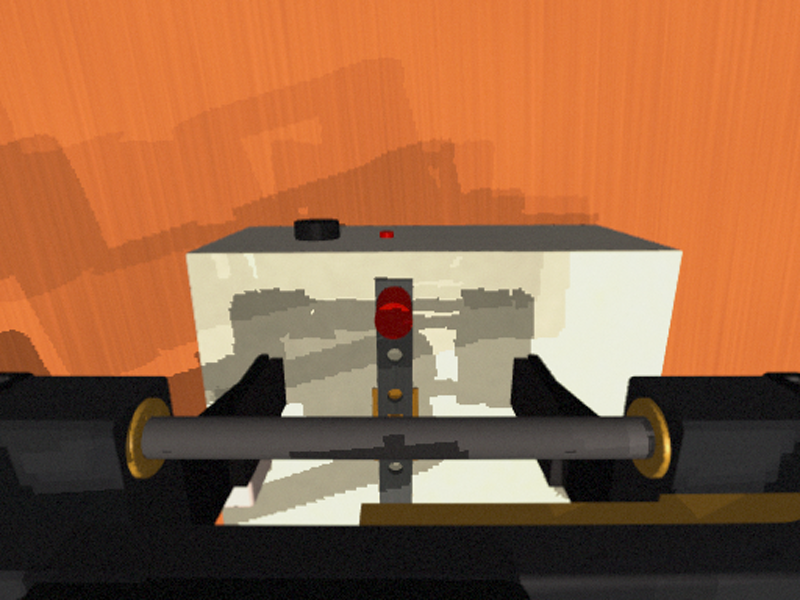

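Wrist view: the knob's top is centred near (394,318), predicted (399,322). Roof corner A matches at (189,252). The finger gap is centred near x=399, so the knob is about 2 mm to the left, towards the timer.

Run:
```python
from fit import *
c=pickle.load(open('w1.pkl','rb'))
R=down(r.x[2]+np.pi/2);T=Tc(r.x)
p=np.array(get_obs()["position"]);Rm=Rn.from_quat(get_obs()["tool_rot"])
print('axis px',w2pix(c,p+Rm.apply([0,0,.247]))/k)
print('knobtop',pix2w(c,394.5*k,319*k,z=.189), 'plan',T((-.0824,-.0242,.189)))
px=c["pixels"].astype(int);m=(px[...,2]>60)&(px[...,1]<30)&(px[...,0]<40)
n,l,st,ce=cv2.connectedComponentsWithStats(m.astype(np.uint8));i=1+st[1:,4].argmax();print(st[i]/k,ce[i]/k)
ys,xs=np.where(l==i)
for y in range(ys.min(),ys.max()+1): 
    q=xs[ys==y];print(round(y/k),round((q.min()+q.max()+1)/2/k,1),len(q),end=' | ')
# stay bar edges, hole centre pixel rays at z=.151
for u,v in ((394.5,354),(396,394),(395.5,466)): print(pix2w(c,u*k,v*k,z=.151).round(4))
cv2.imwrite("pics/w1c.png",cv2.resize(c["pixels"][165:320,215:295],None,fx=4,fy=4,interpolation=cv2.INTER_CUBIC)[:600])
```

```text
axis px [397.83116246 322.31899374]
knobtop [0.59353285 0.25437908 0.189     ] plan [0.59565336 0.25241427 0.189     ]
[ 375.      287.5      37.5      51.5625 1026.5625] [393.12214612 312.83770928]
288 394.5 9 | 289 394.5 13 | 291 393.8 14 | 292 394.5 17 | 294 393.8 18 | 295 394.5 19 | 297 393.8 20 | 298 394.5 21 | 300 394.5 21 | 302 393.8 22 | 303 393.8 22 | 305 393.8 22 | 306 393.8 22 | 308 393.8 22 | 309 394.5 23 | 311 393.8 22 | 312 393.8 22 | 314 394.5 23 | 316 393.8 24 | 317 393.8 24 | 319 393.8 24 | 320 393.8 24 | 322 393.8 24 | 323 393.8 24 | 325 393.0 23 | 327 393.8 22 | 328 393.8 22 | 330 393.8 20 | 331 393.8 20 | 333 393.8 18 | 334 393.8 16 | 336 394.5 13 | 338 393.0 7 | [0.5904 0.2192 0.151 ]
[0.5891 0.1921 0.151 ]
[0.5845 0.1393 0.151 ]
```

View pics/w1c.png

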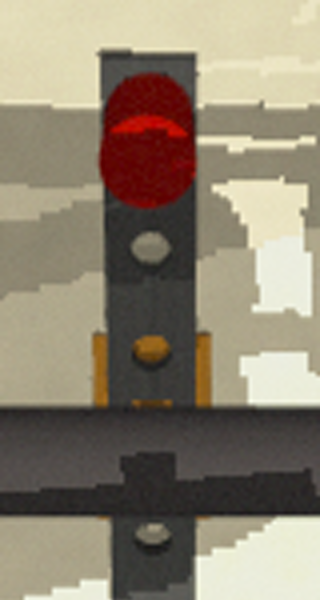

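Crop: hole_c at (150,247), hole_b at (152,348) and hole_a at (153,532), in line with the knob. The bar's direction matches the fitted yaw. The knob is at about (0.594, 0.2535), so I'll descend there.

Run:
```python
from fit import *
print(rows((.594,.2535,.339),R=down(r.x[2]+np.pi/2)))
```

```text
[0.0224, -0.0355, 2.4325, -0.0017, -0.0003, 0.0004]
```

Call:
{"name": "move_arm", "arguments": {
  "commands": [
    [[0.01,-0.02,0.8,0,0,0],[0.02,-0.04,1.5,0,0,0],[0.02,-0.04,1.8,0,0,0],[0.02,-0.04,2.1,0,0,0],[0.02,-0.04,2.3,0,0,0],[0.02,-0.04,2.42,0,0,0],[0.02,-0.04,2.42,0,0,0],[0.02,-0.04,2.42,0,0,0]]
  ]
}}

```text
time: 2.65
position: [0.5945, 0.2532, 0.3405]
tool_rot: [0.734, 0.679, 0.0, 0.0]
ft_force: [0.2, 0.8, -0.7]
grip_width: 0.0869
grip_force: 0.0
```

Run:
```python
from fit import *
o=get_obs();print(o["time"],np.round(o["position"],4),np.round(o["ft_force"],2))
c=camera("wrist");pickle.dump(c,open('w2.pkl','wb'));cv2.imwrite("pics/w2.png",cv2.resize(c["pixels"],(800,600),interpolation=cv2.INTER_CUBIC))
```

```text
2.65 [0.5945 0.2532 0.3405] [ 0.22  0.78 -0.67]
```

View pics/w2.png

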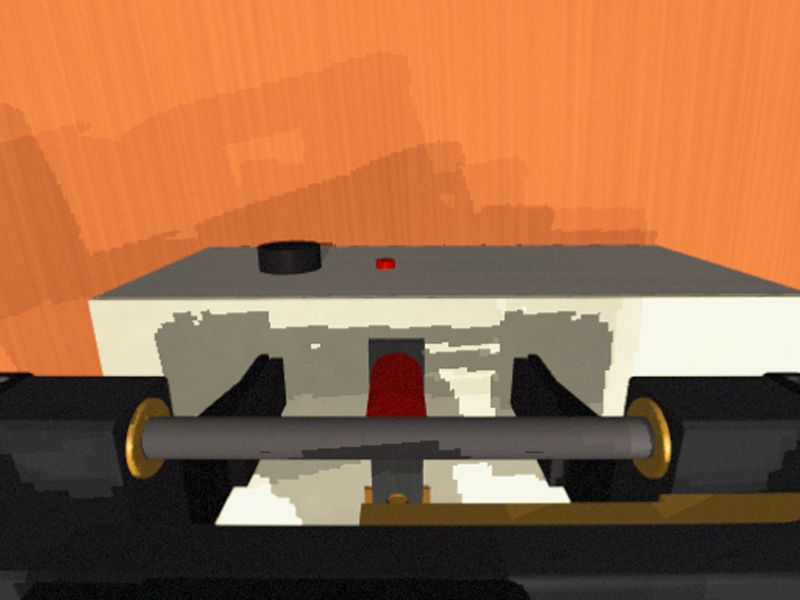

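The knob is centred at x≈397 between the fingers (mid 398.5) and sits at pad height. Closing gently.

Call:
{"name": "move_arm", "arguments": {
  "commands": [
    [[0,0,0,0,0,0],[0,0,0,0,0,0],[0,0,0,0,0,0],[0,0,0,0,0,0],[0,0,0,0,0,0],[0,0,0,0,0,0],[0,0,0,0,0,0],[0,0,0,0,0,0]]
  ],
  "claw": 1,
  "squeeze": 15
}}

```text
time: 3.7
position: [0.5943, 0.2533, 0.3399]
tool_rot: [0.734, 0.679, -0.0, 0.0]
ft_force: [-0.3, 0.1, 0.2]
grip_width: 0.0195
grip_force: 15.0
```

Call:
{"name": "move_arm", "arguments": {
  "commands": [
    [[-0.025,-0.005,0,0,0,-0.0024],[-0.05,-0.01,0,0,0,-0.005],[-0.05,-0.01,0,0,0,-0.005]]
  ]
}}

```text
time: 4.08
position: [0.5936, 0.2513, 0.3399]
tool_rot: [0.732, 0.681, -0.0, -0.0]
ft_force: [-0.0, 0.3, 0.0]
grip_width: 0.0191
grip_force: 15.0
```

Run:
```python
from fit import *
T=Tc(r.x)
for n,c in (('side',S),('scene',C)):
  for d in (-8,-4,0,4,8):
    q=w2pix(c,T((.0067+d/1e3,-.0241,.158))); q0=w2pix(c,T((.0067+d/1e3,-.0241,.151)))
    o=(140,64) if n=='side' else (211,121); print(n,d,((q-o)*4).round(),((q0-o)*4).round())
c=S; cr=S["pixels"][128:158,196:220]; cr2=C["pixels"][150:172,265:292]
a=cv2.resize(cr,(480,600),interpolation=cv2.INTER_CUBIC);b=cv2.resize(cr2,None,fx=11.5,fy=11.5,interpolation=cv2.INTER_CUBIC)
cv2.imwrite('pics/pin.png',np.hstack([a,np.pad(b,((0,600-b.shape[0]),(0,0),(0,0)))]))
```

```text
side -8 [276. 301.] [277. 310.]
side -4 [279. 304.] [279. 313.]
side 0 [281. 307.] [282. 316.]
side 4 [284. 310.] [285. 319.]
side 8 [287. 313.] [287. 322.]
scene -8 [276. 150.] [275. 157.]
scene -4 [273. 152.] [273. 159.]
scene 0 [271. 154.] [270. 161.]
scene 4 [268. 155.] [268. 163.]
scene 8 [266. 157.] [266. 165.]
```

View pics/pin.png

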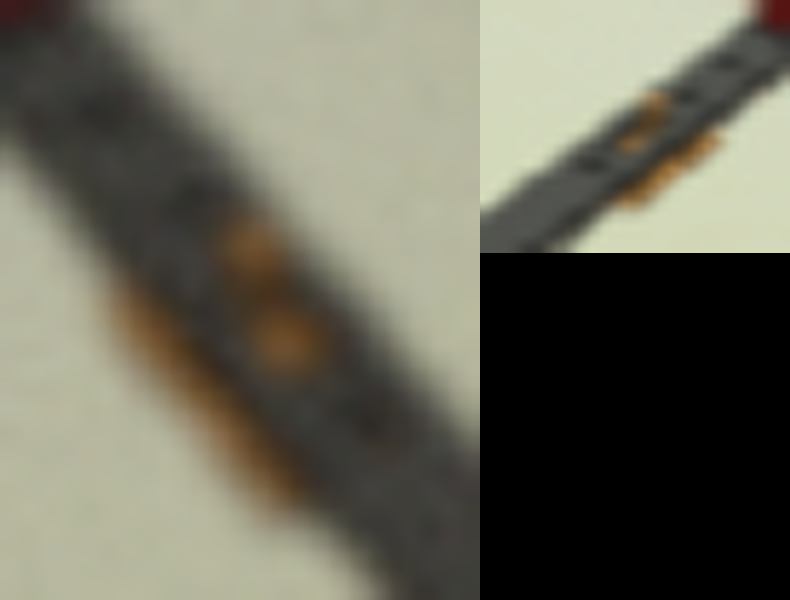

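The enlarged pin shows two orange patches. The one nearer the knob rises above the bar, which suggests the pin sits about 6-8 mm towards -x. Contact should come soon, so I'll use 1 mm steps.

Call:
{"name": "move_arm", "arguments": {
  "commands": [
    [[-0.0125,-0.0025,0,0,0,-0.0012],[-0.025,-0.005,0,0,0,-0.0024],[-0.025,-0.005,0,0,0,-0.0024]]
  ]
}}

```text
time: 4.45
position: [0.5934, 0.2505, 0.34]
tool_rot: [0.732, 0.682, 0.0, -0.0]
ft_force: [0.1, 1.8, -1.1]
grip_width: 0.0195
grip_force: 15.0
```

Call:
{"name": "move_arm", "arguments": {
  "commands": [
    [[-0.0125,-0.0025,0,0,0,-0.0012],[-0.025,-0.005,0,0,0,-0.0024],[-0.025,-0.005,0,0,0,-0.0024]]
  ]
}}

```text
time: 4.82
position: [0.5932, 0.25, 0.34]
tool_rot: [0.731, 0.682, 0.001, -0.0]
ft_force: [-0.2, 6.1, -1.1]
grip_width: 0.0194
grip_force: 15.0
```

Contact: +6 N at y≈0.250, after about 3 mm of travel. The pin is therefore at dx≈-7 mm, in agreement with the picture. Next I'll compute the lift, shift and lower path from the stay's kinematics.

```bash
cat > plan.py <<'E'
from fit import *
from scipy.optimize import brentq
yaw=r.x[2]; pin=np.array([.0067-.0069,-.0241])
def geo(d,tau,pin=pin,off=0.):
    P=lambda t: np.array([.118+.17*np.sin(t),.13-.17*np.cos(t)])
    t=brentq(lambda t:np.linalg.norm(P(t)-pin)-d,.1,1.0)
    v=P(t)-pin; psi=np.arctan2(v[1],v[0])
    u2=-v/np.linalg.norm(v); u=np.r_[u2*np.cos(tau),np.sin(tau)]; n=np.r_[-u2*np.sin(tau),np.cos(tau)]
    q=np.r_[P(t),.1485]+.272*u+.1915*n
    cz,sz=np.cos(yaw),np.sin(yaw); w=np.array([cz*q[0]-sz*q[1],sz*q[0]+cz*q[1],q[2]])
    return w,down(yaw+np.pi/2+psi,tau),t,psi
w0,R0,_,_=geo(.193,0)
ref=np.array([.5932,.2500,.340])
def pose(d,tau,lat=0.): 
    w,R,t,psi=geo(d,tau); return ref+w-w0+lat*R.apply([0,1,0]),R
E
python3 - <<'E'
from plan import *
print('slot contact',geo(.193,0)[2:],'target',geo(.21,0)[2:])
base=(np.array([.5932,.2494,.3399]),pose(.193,0)[1])
o=get_obs();print(Rn.from_quat(o["tool_rot"]).as_matrix()[:,1],base[1].as_matrix()[:,1])
for d,t in ((.191,0),(.191,.04),(.191,.08),(.191,.12)): print(d,t,rows(pose(d,t)[0],R=pose(d,t)[1],base=base))
b=pose(.191,.12)
for d,t in ((.2005,.12),(.21,.12),(.21,.07)): print(d,t,rows(pose(d,t)[0],R=pose(d,t)[1],base=b),pose(d,t)[0].round(4))
E
```

```text
slot contact (0.4555635933288137, np.float64(0.007449575248412296)) target (0.5684824943049946, np.float64(0.05163144622535979))
[ 9.97655989e-01 -6.84255654e-02  6.85388621e-04] [ 0.9975073 -0.0705634  0.       ]
0.191 0 [0.0649, 0.009, -0.0025, 0.0, 0.0, 0.005]
0.191 0.04 [-0.1319, 0.008, -0.2706, -0.0001, 0.04, 0.005]
0.191 0.08 [-0.3394, 0.007, -0.5306, -0.0002, 0.08, 0.005]
0.191 0.12 [-0.5571, 0.0059, -0.7821, -0.0003, 0.12, 0.0049]
0.2005 0.12 [-0.2361, -0.028, -0.0285, 0.0029, 0.0, -0.0238] [0.59   0.2178 0.3712]
0.21 0.12 [-0.4727, -0.0456, -0.057, 0.0059, 0.0, -0.0488] [0.5886 0.2083 0.3712]
0.21 0.07 [-0.2422, -0.0589, 0.2888, 0.0047, -0.05, -0.0489] [0.5889 0.2191 0.3586]
```

Call:
{"name": "move_arm", "arguments": {
  "commands": [
    [[0.03,0.005,0,0,0,0.0025],[0.065,0.009,0,0,0,0.005],[-0.035,0.008,-0.137,0,0.02,0.005],[-0.132,0.008,-0.271,0,0.04,0.005],[-0.235,0.007,-0.402,0,0.06,0.005],[-0.339,0.007,-0.531,0,0.08,0.005],[-0.447,0.006,-0.657,0,0.1,0.005],[-0.557,0.006,-0.782,0,0.12,0.005],[-0.557,0.006,-0.782,0,0.12,0.005]]
  ]
}}

```text
time: 5.95
position: [0.592, 0.2267, 0.3718]
tool_rot: [0.731, 0.679, 0.044, -0.041]
ft_force: [0.1, -1.7, -1.1]
grip_width: 0.0193
grip_force: 15.0
```

Run:
```python
from plan import *
o=get_obs();p=pose(.191,.12);print(p[0],o["position"],(p[1].inv()*Rn.from_quat(o["tool_rot"])).as_rotvec().round(4),np.round(o["ft_force"],1))
```

```text
[0.59186282 0.22715578 0.37118457] [0.59201517 0.22669659 0.37182012] [-0.0004  0.0006 -0.0017] [ 0.1 -1.7 -1.1]
```

Call:
{"name": "move_arm", "arguments": {
  "commands": [
    [[-0.08,-0.01,-0.01,0.001,0,-0.008],[-0.16,-0.02,-0.02,0.002,0,-0.016],[-0.236,-0.028,-0.028,0.003,0,-0.024],[-0.315,-0.034,-0.038,0.004,0,-0.032],[-0.395,-0.04,-0.048,0.005,0,-0.041],[-0.473,-0.046,-0.057,0.006,0,-0.049],[-0.473,-0.046,-0.057,0.006,0,-0.049],[-0.473,-0.046,-0.057,0.006,0,-0.049]]
  ]
}}

```text
time: 6.95
position: [0.5887, 0.2079, 0.3711]
tool_rot: [0.714, 0.697, 0.042, -0.042]
ft_force: [0.7, -0.6, -1.2]
grip_width: 0.0194
grip_force: 15.0
```

Run:
```python
from plan import *
o=get_obs();p=pose(.21,.12);print(p[0],o["position"],(p[1].inv()*Rn.from_quat(o["tool_rot"])).as_rotvec().round(4),np.round(o["ft_force"],1))
for t in (.1,.08,.065,.055,.045,.03,.015,0): print(t,rows(pose(.21,t)[0],R=pose(.21,t)[1],base=p))
c=camera("side");pickle.dump(c,open('s3.pkl','wb'));cv2.imwrite("pics/s3.png",cv2.resize(c["pixels"][100:280,130:330],(800,600)[:2],interpolation=cv2.INTER_CUBIC)[:, :])
```

```text
[0.58860681 0.20830301 0.37118457] [0.58865526 0.20791216 0.37111972] [ 0.0009 -0.0008 -0.0025] [ 0.7 -0.6 -1.2]
0.1 [0.0944, 0.0, 0.1369, 0.0, -0.02, 0.0]
0.08 [0.186, 0.0, 0.2758, 0.0, -0.04, 0.0]
0.065 [0.2529, 0.0, 0.3811, 0.0, -0.055, 0.0]
0.055 [0.2966, -0.0, 0.4518, 0.0, -0.065, 0.0]
0.045 [0.3396, -0.0, 0.523, 0.0, -0.075, 0.0]
0.03 [0.4028, 0.0, 0.6306, -0.0, -0.09, 0.0]
0.015 [0.4643, 0.0, 0.7391, -0.0, -0.105, 0.0]
0 [0.5242, 0.0, 0.8485, 0.0, -0.12, 0.0]
```

View pics/s3.png

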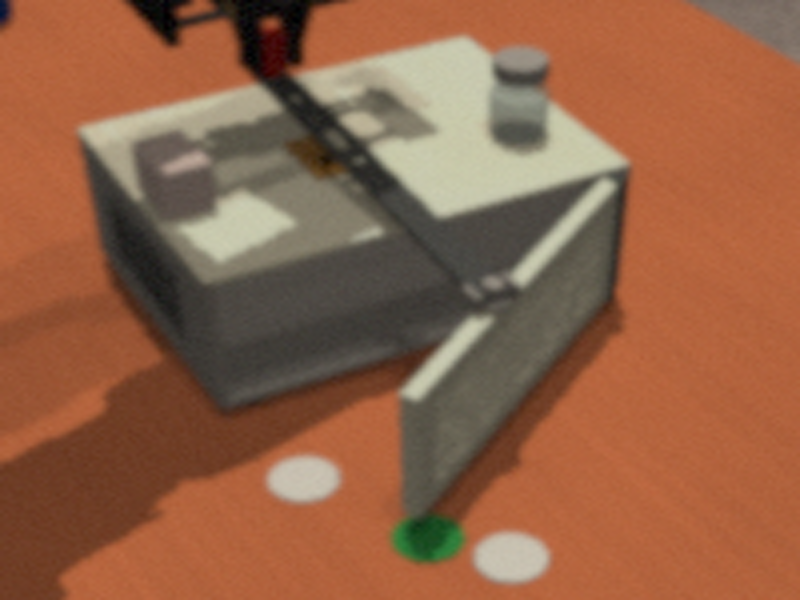

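Side view: the stay is lifted and the door's edge at (420,515) reaches the green dot at (428,538). Lowering in small steps.

Call:
{"name": "move_arm", "arguments": {
  "commands": [
    [[0.094,0,0.137,0,-0.02,0],[0.186,0,0.276,0,-0.04,0],[0.253,0,0.381,0,-0.055,0],[0.275,0,0.416,0,-0.06,0],[0.297,0,0.452,0,-0.065,0],[0.297,0,0.452,0,-0.065,0]]
  ]
}}

```text
time: 7.75
position: [0.589, 0.2224, 0.3547]
tool_rot: [0.715, 0.698, 0.02, -0.02]
ft_force: [-0.1, 0.1, -0.8]
grip_width: 0.0197
grip_force: 15.0
```

Call:
{"name": "move_arm", "arguments": {
  "commands": [
    [[0.022,0,0.036,0,-0.005,0],[0.043,0,0.071,0,-0.01,0],[0.043,0,0.071,0,-0.01,0]]
  ]
}}

```text
time: 8.12
position: [0.589, 0.2242, 0.3519]
tool_rot: [0.715, 0.699, 0.016, -0.016]
ft_force: [0.1, 1.1, -1.8]
grip_width: 0.0193
grip_force: 15.0
```

Below pin-top level with no upward force, so the hole has found the pin. Continue down, checking as I go.

Run:
```python
from plan import *
o=get_obs();p=pose(.21,.045);print(p[0],o["position"],(p[1].inv()*Rn.from_quat(o["tool_rot"])).as_rotvec().round(4))
for t in (.03,.015,0): print(t,rows(pose(.21,t)[0],R=pose(.21,t)[1],base=p))
```

```text
[0.58902957 0.22428842 0.35204201] [0.58899747 0.22420268 0.35189199] [ 0.0005  0.0001 -0.0028]
0.03 [0.071, 0.0, 0.1025, -0.0, -0.015, 0.0]
0.015 [0.1405, 0.0, 0.2061, -0.0, -0.03, 0.0]
0 [0.2085, 0.0, 0.3107, -0.0, -0.045, -0.0]
```

Call:
{"name": "move_arm", "arguments": {
  "commands": [
    [[0.024,0,0.034,0,-0.005,0],[0.048,0,0.068,0,-0.01,0],[0.071,0,0.1025,0,-0.015,0],[0.071,0,0.1025,0,-0.015,0]]
  ]
}}

```text
time: 8.62
position: [0.5891, 0.2272, 0.3478]
tool_rot: [0.715, 0.699, 0.01, -0.011]
ft_force: [-0.8, 0.8, -1.5]
grip_width: 0.0195
grip_force: 15.0
```

Call:
{"name": "move_arm", "arguments": {
  "commands": [
    [[0.024,0,0.034,0,-0.005,0],[0.048,0,0.068,0,-0.01,0],[0.071,0,0.1025,0,-0.015,0],[0.071,0,0.1025,0,-0.015,0]]
  ]
}}

```text
time: 9.12
position: [0.5891, 0.2301, 0.3438]
tool_rot: [0.715, 0.699, 0.005, -0.005]
ft_force: [0.6, 0.9, -1.7]
grip_width: 0.0197
grip_force: 15.0
```

Call:
{"name": "move_arm", "arguments": {
  "commands": [
    [[0.023,0,0.034,0,-0.005,0],[0.046,0,0.07,0,-0.01,0],[0.06,0,0.087,0,-0.013,0],[0.06,0,0.087,0,-0.013,0]]
  ]
}}

```text
time: 9.62
position: [0.5892, 0.2325, 0.3404]
tool_rot: [0.715, 0.699, 0.0, -0.001]
ft_force: [0.1, 0.8, -0.8]
grip_width: 0.0197
grip_force: 15.0
```

Force stays near zero and the height is back to the grasp level (0.340). Release, then retreat straight up.

Call:
{"name": "move_arm", "arguments": {
  "commands": [
    [[0,0,0,0,0,0],[0,0,0,0,0,0],[0,0,0,0,0,0],[0,0,0,0,0,0],[0,0,0,0,0,0],[0,0,0,0,0,0],[0,0,-0.5,0,0,0],[0,0,-1.2,0,0,0],[0,0,-2.2,0,0,0],[0,0,-3.2,0,0,0],[2,0,-3.8,0,0,0],[2,0,-3.8,0,0,0]]
  ],
  "claw": -1
}}

```text
time: 11.12
position: [0.5909, 0.3145, 0.4947]
tool_rot: [0.715, 0.699, 0.003, -0.0]
ft_force: [-0.3, 0.3, 0.1]
grip_width: 0.087
grip_force: 0.0
```

Run:
```python
from plan import *
c=camera("side");s=camera("scene");print(get_obs()["time"])
a=cv2.resize(c["pixels"][100:280,140:290],(500,600),interpolation=cv2.INTER_CUBIC)
b=cv2.resize(s["pixels"][120:240,205:345],None,fx=2.14,fy=2.14,interpolation=cv2.INTER_CUBIC)
cv2.imwrite("pics/f.png",np.hstack([a,np.pad(b,((0,600-b.shape[0]),(0,0),(0,0)))])[:,:800])
# expected knob pixel if fully down vs seated on pin top
_,_,t,psi=geo(.21,0);P=np.array([.118+.17*np.sin(t),.13-.17*np.cos(t)])
T=Tc(r.x)
for z in (0,.0155): 
    q=np.r_[P-.272*np.array([np.cos(psi),np.sin(psi)]),.172+z]; print(z,w2pix(c,T(q)),w2pix(s,T(q)))
for n,x in (('side',c),('scene',s)):
    px=x["pixels"].astype(int);m=(px[...,2]>70)&(px[...,1]<45)&(px[...,0]<50);m[:90]=0
    k_,l,st,ce=cv2.connectedComponentsWithStats(m.astype(np.uint8));print(n,[(st[i].tolist(),ce[i].round(1)) for i in range(1,k_) if st[i,4]>8])
px0=S["pixels"].astype(int);m=(px0[...,2]>70)&(px0[...,1]<45)&(px0[...,0]<50);m[:90]=0
k_,l,st,ce=cv2.connectedComponentsWithStats(m.astype(np.uint8));print('side start',[(st[i].tolist(),ce[i].round(1)) for i in range(1,k_) if st[i,4]>8])
```

```text
11.225
0 [197.96206882 123.7660362 ] [288.19496812 148.35280555]
0.0155 [197.61107867 118.79212083] [288.45897466 144.35630814]
side [([194, 119, 6, 7, 30], array([196.4, 121.3])), ([224, 206, 12, 6, 21], array([229.7, 208.9])), ([212, 211, 10, 5, 13], array([216.4, 212.8]))]
scene [([286, 144, 5, 10, 40], array([287.6, 148.6])), ([0, 262, 17, 38, 245], array([  6.7, 282.4]))]
side start [([192, 115, 7, 11, 40], array([194.4, 118.3])), ([33, 150, 18, 9, 53], array([ 44.4, 152.7])), ([17, 152, 35, 35, 453], array([ 36. , 173.8])), ([18, 167, 10, 5, 12], array([ 22.8, 168.1])), ([5, 187, 8, 15, 15], array([  8.4, 194. ])), ([9, 189, 31, 38, 395], array([ 24.6, 209.6])), ([271, 191, 12, 11, 22], array([276.4, 196.6])), ([265, 203, 7, 7, 11], array([267.7, 205.3])), ([195, 214, 20, 9, 25], array([204.1, 217.9])), ([248, 222, 4, 5, 9], array([249.4, 223.9])), ([232, 227, 15, 16, 26], array([238.2, 235. ])), ([221, 246, 8, 6, 14], array([224.9, 248.4])), ([50, 328, 12, 20, 45], array([ 57. , 337.4]))]
```

View pics/f.png

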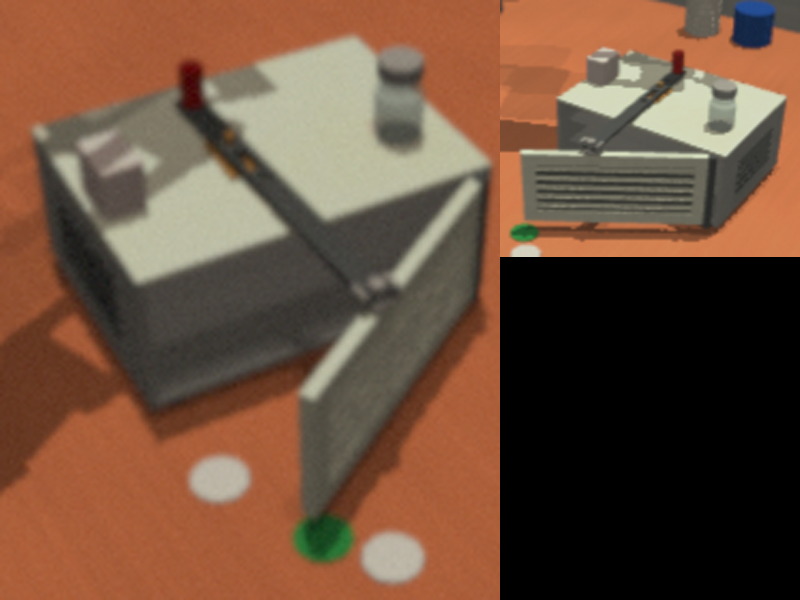

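Final view: the knob is at the fully-down level (scene row 148.6, predicted 148.4 down against 144.4 on the pin top). The pin shows through hole_b, and the door's edge at (315,515) meets the green dot at (322,538). The shaker and timer look unmoved and the arm is clear.

```bash
python3 -c "
from rig import *
print(hand_in())"
```

```text
the job is handed in; nothing more can be done
None
```

The job is handed in: hole_b is over the pin with the stay fully down, the door's edge stands over the green dot about 14 mm short of its centre because the pin is bolted about 7 mm off its plate's middle, and the highest contact force I read was about 6 N.

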